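Fit the burner cap and spark-test a newly installed gas hob

TASK

A new two-burner gas hob has been fitted and its front burner is to be spark-tested (the gas is still off). Set the small burner cap squarely on the front burner so that its boss drops into the burner and it lies flat all round, and let go of it; then push down the left-hand knob, turn it anticlockwise past the small-flame and large-flame clicks to the third position, the spark mark, and hold it there. The tap springs up and back if let go, so finish with the fingers still holding the knob pushed in and turned to the spark mark; leave the other knob and the things standing about as they are.

Things in the scene. Friction and masses are not known exactly. Their poses are not given: they have to be found in the camera images.
- hob: stainless gas hob, fixed, 510 mm long (x) by 290 wide (y), steel top 10 mm above the worktop. Origin: centre of its underside, at worktop height; x points away from the knobs, y to the left. Knobs at x = -200, y = +50 (left) and -50 mm (right); front burner at x = -75, y = 0; rear burner (bare, larger, under a fixed black pan support 230 mm square, top 52 mm high) at x = +135, y = 0.
- front_burner (a point): centre of the flat top rim of the front burner's crown, 30 mm above the worktop. The crown is an aluminium ring, 46 mm outside, with an open round throat of 30 mm diameter and 14 mm depth for the cap's boss; it stands on a 64 mm cup whose top is 14 mm below this point. Spark pin and thermocouple stand close to the crown, under the cap's overhang.
- small_cap: the front burner's cap: matt black disc, 58 mm diameter, 8 mm thick, with a locating boss of 26 mm diameter and 6 mm depth under its middle; about 0.1 kg. It lies right way up on the worktop on its boss (disc from 6 to 14 mm height). Origin: centre of the boss's underside, z up; seated, the origin is 6 mm below front_burner and the disc rests on the crown's rim.
- large_cap: the rear burner's cap, not wanted here: same shape, 82 mm diameter, 14 mm high, boss 40 mm. Leave it alone. Origin: centre of its underside.
- left_knob: left-hand knob (front burner's tap), black: round skirt 48 mm across, 7 mm thick, and on it a grip bar 42 mm long, 12 wide, 20 high with a white pointer line. Origin: on the axis at the skirt's underside, 16 mm above the worktop when not pushed (skirt's top 23 mm, bar's top 43 mm above it); x runs along the bar to the pointer, z up. At Off the pointer looks away from the robot, along the hob's x.
- left_knob_grip (a point): on the left knob's axis, at half the height of its grip bar (17 mm above the skirt's underside, 10 mm above the skirt's top)
- left_turn (a joint): turn of the left knob, rad, anticlockwise from above: 0 Off; clicks at 0.44 (small flame) and 0.88 (large flame), where it stays by itself; third position, the spark mark, at 1.32, where it does not stay: a spring of about 0.2 N m turns it back to 0.88. End stop 1.38. Turning takes up to about 0.3 N m. It leaves Off only while pushed in 3 mm or more.
- left_push (a joint): push of the left knob, m, downwards: 0 up, 0.0045 fully in against its stop. Sprung: it starts to move at about 4 N and is fully in at about 8 N; it springs up when let go.
- right_turn (a joint): turn of the right-hand knob (the rear burner's tap, same make, 100 mm to the right of the left one), rad; 0 is Off, to be left there
- tape_roll: roll of white tape lying flat, 90 mm across, 19 mm high, hole 60 mm; origin at the centre of its underside; leave alone
- pan_support: loose black cast-iron pan support, 210 mm square, 42 mm high, standing on its four feet on the worktop left of the hob; origin centre of its underside; leave alone
- mug: white mug, 80 mm across, 92 mm high; origin centre of its underside; leave alone
- screwdriver: screwdriver lying on the worktop between robot and hob; leave alone
- spanner: spanner lying on the worktop between robot and hob; leave alone
- jar: amber glass jar with dark lid, 72 mm across, 110 mm high, far right; origin centre of its underside; leave alone
There are look-alikes about, which are no part of the job. Leave any green, orange or pink look-alike of the small_cap alone.

How it is judged (in metres and radians):
On the way, in this order (a step that is already met when the one before it is completed fails the run):
1. the small cap is seated on the front burner and let go (horizontal distance between small_cap and front_burner below 0.004 m and z of small_cap in the frame of front_burner below -0.0045 m and angle between small_cap's own z axis and vertical below 0.05 rad and contact force between small_cap and the fingers below 0.05 N), for 0.3 s.
2. the left knob is pushed in and turned to the spark position (value of joint left_turn above 1.24 rad and value of joint left_push above 0.002 m), for 0.3 s.
At the end, for the whole second after the job is handed in: For the last second the fingers hold the left knob (over 1 N) at the spark mark (over 1.24 rad of 1.32), pushed in over 2 mm; right knob Off (under 0.12 rad); small cap within 4 mm of the front burner's centre, flat (0.05 rad), down on the rim (1.5 mm), not touched (all of step 1 and all of step 2 and contact force between left_knob and the fingers above 1 N and value of joint right_turn below 0.12 rad); the arm keeps its last pose, push and grip.
It fails at once if the right-hand knob is turned (value of joint right_turn above 0.2 rad).
It fails at once if the large cap, the tape or the pan support is shifted by more than 30 mm (distance of any of large_cap, tape_roll, pan_support from where it was at the start of the episode above 0.03 m).
It fails at once if the mug, the jar, the screwdriver or the spanner is shifted by more than 30 mm (distance of any of mug, jar, screwdriver, spanner from where it was at the start of the episode above 0.03 m).
It fails at once if the mug or the jar is tipped over (angle between any of mug, jar's own z axis and vertical above 0.5 rad).
It also fails if it takes over 45 s, if anything falls off the work surface, if the arm or the gripper's body presses on something with over 40 N, if the wrist force passes 120 N, or if a joint passes its speed limit or range.

ROBOT

A 6-joint arm with a two-finger parallel gripper is mounted at the origin on the work surface. World frame = base frame: x ahead of the robot, y to its left, z up, the work surface at z = 0. Lengths are in mm, angles in rad, forces in N, time in s.
With the tool pointing down it reaches from about 225 to 875 mm from the base axis. Payload 3.4 kg.
Tool frame: the origin (TCP) lies between the finger pads; the fingertips stand 22 mm ahead of it and the grasp point (between the pads) lies 3 mm ahead of it; z points along the fingers, y is the line along which they close (so a half turn about z gives the same grasp; the last joint's range is limited). The gripper opens to 85 mm and grips with 20 to 120 N. Pads are 22 mm wide; open, the fingers measure 114 mm over their backs; the gripper's body (76 mm by 85 mm) begins 54 mm behind the grasp point. The pads swing forward as they close: fully open they stand 13 mm farther back than shut.
Start: joints at [-1.265, 0.276, 1.505, -0, 1.361, -0.121], TCP at [238.029, -523.452, 253.328] pointing down, gripper open.
Joint ranges: [-2.89, 2.89], [-0.75, 2.08], [0.22, 2.7], [-1.18, 4.32], [0.11, 2.71], [-2.7, 2.7]. Speed limits (rad/s): [2.57, 2.57, 3.14, 3.14, 3.14, 3.14].

INTERFACE

Orientations are given as a unit quaternion [w, x, y, z].
In Python, from bench import ctrl gives the robot as it stands. Calls block until the motion is done:
- ctrl.move_pose(position, orientation): joint-space move of the TCP to a pose.
- ctrl.move_straight(position, velocity=150, orientation=None, threshold=None): straight line of the TCP; orientation=None keeps the orientation; velocity is the mean speed in mm/s. With threshold (N) it stops when the force on the tool has changed by that much, and returns True; else False.
- ctrl.set_joints(angles): joint-space move.
- ctrl.command_gripper(opening): finger opening in mm; the grip force is fixed at half the most; returns when the fingers have stopped.
- ctrl.wait(seconds).
- ctrl.inverse_kinematics(position, orientation): joint angles nearest the present ones, or None.
- ctrl.get_state(): the state.
- ctrl.get_image(name): name is "scene" or "side" or "wrist"; returns the picture (384x512x3 uint8, blue, green, red); there is no depth.
- ctrl.camera_model(name): a dict with "vertical_fov" (degrees; the focal length in pixels is half the picture's height over the tangent of half this angle, whatever the lens; pixels are square), "cx", "cy" (the principal point, pixels), "rvec" (rotation vector, rad) and "tvec" (3), from world to camera coordinates, as OpenCV has them. Camera axes: x right, y down, z forward; pixel columns grow to the right and rows downward; lengths in mm; the calibration is good to about 2 mm. The wrist camera is an equidistant fisheye: a pixel r from the principal point sees the ray r / f radians off the axis. A picture is of the moment at which its call begins: read the wrist's pose just before it. camera_model takes no time and is no camera call; for the wrist camera it gives the pose at the moment of the call.
A pose or a line that the arm cannot do raises ctrl.PlanningError and nothing moves.
- ctrl.close_job(): hands the job in; it is judged then, once.
The state is a dict: "time_s": time; "q": joint angles; "qvel": joint speeds; "joint_torque": joint torques, N m; "position": TCP position; "ee_rot": TCP orientation; "wrist_force": force on the tool from outside, world axes, zero at the start; "ft_torque": the same for the moment, N m; "opening": finger opening in mm; "finger_force": force on a finger pad.
Only numpy, scipy, OpenCV 4.12 (cv2) and the standard library are available. Lean on these libraries where they do the work, as an engineer would, in place of code of your own. Each camera call takes 0.05 s, during which the arm holds its last target. There are 200 camera calls.

## Working session

There is one attempt and no reset: what is moved stays moved. The work goes in short steps, each a Python script; the robot and the scene stay as the last script left them, time stands still between calls to the robot, and variables do not carry over. Pictures are saved under pics/ and viewed, at most 10 in all, crops included, and the job is handed in when it is done.

```bash
mkdir -p pics; ls; python3 - <<'E'
from bench import ctrl
import cv2
for n in("scene","side"):
    cv2.imwrite(f"pics/{n}0.png",cv2.resize(ctrl.get_image(n),(800,600),interpolation=cv2.INTER_CUBIC)); print(n,ctrl.camera_model(n))
print(ctrl.camera_model("wrist"));print(ctrl.get_state())
E
```

```text
pics
scene {'vertical_fov': 46.08445806341049, 'cx': 263.83687136801717, 'cy': 190.2653346585396, 'rvec': array([ 2.38063399,  0.64301785, -0.2075688 ]), 'tvec': array([-485.15374201, -184.81438083, 1590.3152978 ])}
side {'vertical_fov': 43.7668105878393, 'cx': 254.82478590899382, 'cy': 181.51451979084916, 'rvec': array([ 0.69591767, -2.62453713,  1.15347377]), 'tvec': array([ 471.78058017,  221.5463447 , 1530.38175037])}
{'vertical_fov': 65.70646984690485, 'cx': 251.5310499739778, 'cy': 190.2519409942768, 'rvec': array([-2.40368878,  1.54817795,  0.25457125]), 'tvec': array([-575.10522945,  -42.897386  ,  381.24365494])}
{'time_s': 0.1, 'q': array([-1.26499147e+00,  2.76547289e-01,  1.50595970e+00,  3.34622777e-05,
        1.36072621e+00, -1.21009768e-01]), 'qvel': array([-1.38848314e-03, -3.59825116e-06, -3.47584400e-03,  3.34318955e-04,
       -2.65501247e-03,  7.91464521e-04]), 'joint_torque': array([ 1.71736105e-03, -4.17698979e+01, -2.46404850e+01, -1.74995366e-04,
        5.85549715e-03,  4.20539934e-06]), 'position': array([ 237.90834763, -523.01521221,  252.53599634]), 'ee_rot': array([-8.18281170e-04,  9.77315364e-01,  2.11787644e-01, -5.93925210e-05]), 'wrist_force': array([-0.81911606, -0.33948351,  0.27212712]), 'ft_torque': array([0.05215922, 0.02059504, 0.01048208]), 'finger_force': 0.0, 'opening': 85.7776723160567}
```

View pics/scene0.png

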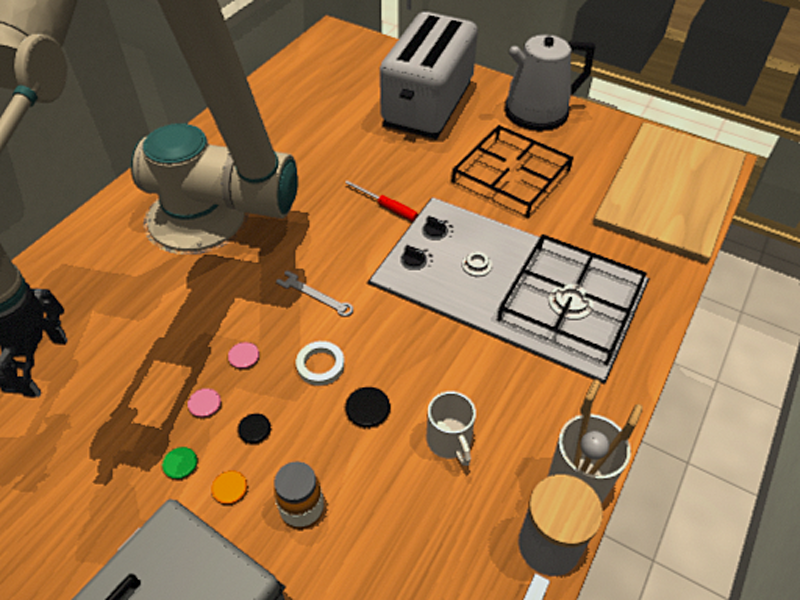

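View pics/side0.png

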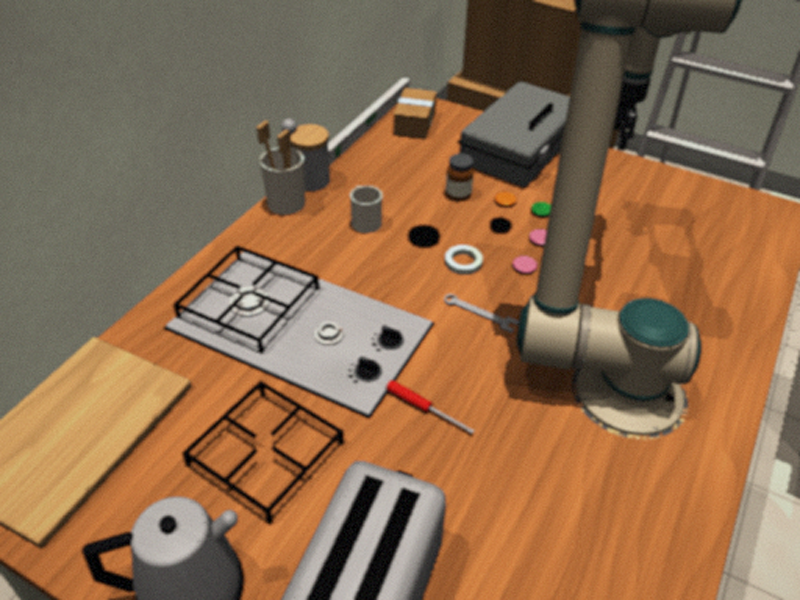

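The scene view shows the small black cap at (254,428), the large cap at (368,407), the front burner at (477,262), the left knob at (435,228) and the hob corners at (430,198), (370,282), (605,378) and (648,272). In the side view the cap is at (501,225) and the burner at (329,331).

```bash
cat > h.py <<'E'
from bench import ctrl
import cv2, numpy as np
from scipy.spatial.transform import Rotation as R
def ray(m,uv):
    f=192/np.tan(np.radians(m["vertical_fov"]/2)); d=(np.array(uv,float)-[m["cx"],m["cy"]])/f
    return np.array([d[0],d[1],1.])
def fray(m,uv):
    f=192/np.tan(np.radians(m["vertical_fov"]/2)); d=(np.array(uv,float)-[m["cx"],m["cy"]]); r=np.hypot(*d); t=r/f
    return np.array([*(d/max(r,1e-9)*np.sin(t)),np.cos(t)])
def pt(m,uv,z,fish=False):
    Rm=cv2.Rodrigues(m["rvec"])[0]; c=-Rm.T@m["tvec"]; d=Rm.T@(fray if fish else ray)(m,uv)
    return c+d*(z-c[2])/d[2]
def down(a):  # tool down, tool y axis at heading a (rad) in world (mod pi)
    # Rx(pi) then yaw: tool y -> -(yawed y)
    q=(R.from_euler('z',a-np.pi/2)*R.from_euler('x',np.pi)).as_quat()
    return np.array([q[3],q[0],q[1],q[2]])
E
python3 - <<'E'
from h import *
s=ctrl.camera_model("scene");d=ctrl.camera_model("side")
k=.64
for n,m,uv,z in [("cap",s,(254,428),14),("cap",d,(501,225),14),("large",s,(368,407),14),("burn",s,(477,261),30),("burn",d,(329,330),30),
 ("LK",s,(436,226),43),("RK",s,(414,255),43),("c1",s,(431,198),10),("c2",s,(370,281),10),("c3",s,(605,377),10),("c4",s,(648,271),10),("tape",s,(320,362),19),("pink",s,(204,403),14),("green",s,(180,463),14),("orange",s,(229,487),14),("jar",s,(295,478),110),("rear",s,(571,300),30),("mug",s,(452,408),92)]:
    print(n,pt(m,np.array(uv)*k,z).round(1))
E
```

```text
cap [ 451.  -368.4   14. ]
cap [ 441.7 -358.1   14. ]
large [ 600.7 -231.4   14. ]
burn [615.9 173.   30. ]
burn [608.8 184.2  30. ]
LK [498.4 207.9  43. ]
RK [499.9 109.8  43. ]
c1 [430.2 311.6  10. ]
c2 [443.3  26.3  10. ]
c3 [947.4  50.   10. ]
c4 [933.8 350.1  10. ]
tape [ 473.4 -197.5   19. ]
pink [ 342.5 -373.6   14. ]
green [ 384.7 -484.4   14. ]
orange [ 483.4 -476.4   14. ]
jar [ 603.7 -439.5  110. ]
rear [825.4 174.9  30. ]
mug [ 749.3 -199.6   92. ]
```

```bash
python3 - <<'E'
from h import *
for a in (np.pi/2,-np.pi/2):
    print(ctrl.inverse_kinematics([440,-362,200],down(a)),ctrl.inverse_kinematics([612,178,200],down(a)))
a=np.pi/2
ctrl.move_pose([440,-362,200],down(a))
ctrl.wait(.3)
m=ctrl.camera_model("wrist"); im=ctrl.get_image("wrist"); np.save("m1.npy",m,allow_pickle=True)
Rm=cv2.Rodrigues(m["rvec"])[0];print(-Rm.T@m["tvec"],Rm[2],ctrl.get_state()["position"],ctrl.get_state()["time_s"])
cv2.imwrite("pics/w1.png",cv2.resize(im,(768,576),interpolation=cv2.INTER_CUBIC))
E
```

```text
[-8.10551808e-01  3.02595038e-01  1.60294557e+00 -4.44089210e-16
  1.23605205e+00  7.60244519e-01] [ 1.73938055e-01  4.00416306e-01  1.44978439e+00 -4.44089210e-16
  1.29139195e+00  1.74473438e+00]
[-0.81055181  0.30259504  1.60294557  0.          1.23605205 -2.38134813] [ 0.17393805  0.40041631  1.44978439  0.          1.29139195 -1.39685827]
[ 520.21953314 -364.38918842  321.96088997] [-3.18082391e-01 -1.06717421e-04 -9.48063068e-01] [ 439.53009414 -362.69709189  200.13563475] 1.4833
```

View pics/w1.png

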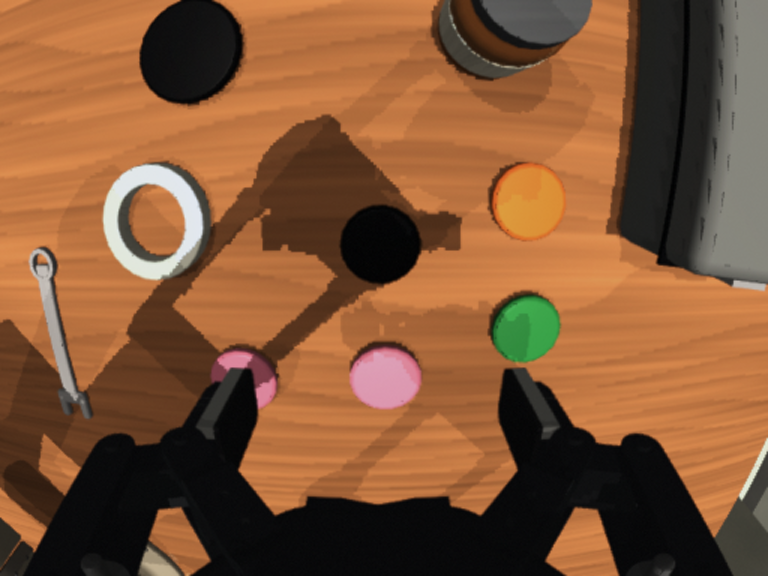

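The wrist view shows the small black cap centred near (381,243) (768-wide picture), with the pink, green and orange look-alikes clear of it.

```bash
python3 - <<'E'
from h import *
m=np.load("m1.npy",allow_pickle=True).item()
im=cv2.imread("pics/w1.png"); k=(im.max(2)<28).astype(np.uint8)
n,l,st,c=cv2.connectedComponentsWithStats(k); i=[j for j in range(n) if np.hypot(*(c[j]-[381,243]))<15 and st[j][4]>1000][0]
print(st[i],c[i])
p=pt(m,(c[i]+.5)/1.5-.5,12,True); print(p)
ctrl.command_gripper(76)
d=down(np.pi/2)
ctrl.move_pose([p[0],p[1],70],d)
ctrl.wait(.2)
m=ctrl.camera_model("wrist"); im=ctrl.get_image("wrist"); np.save("m2.npy",m,allow_pickle=True)
cv2.imwrite("pics/w2.png",cv2.resize(im,(768,576),interpolation=cv2.INTER_CUBIC))
print(ctrl.get_state()["position"])
E
```

```text
[     0      0    768    576 357722] [386.05197052 253.86752003]
[ 440.23951919 -370.57414281   12.        ]
[ 441.28982345 -371.53400203   72.02929859]
```

View pics/w2.png

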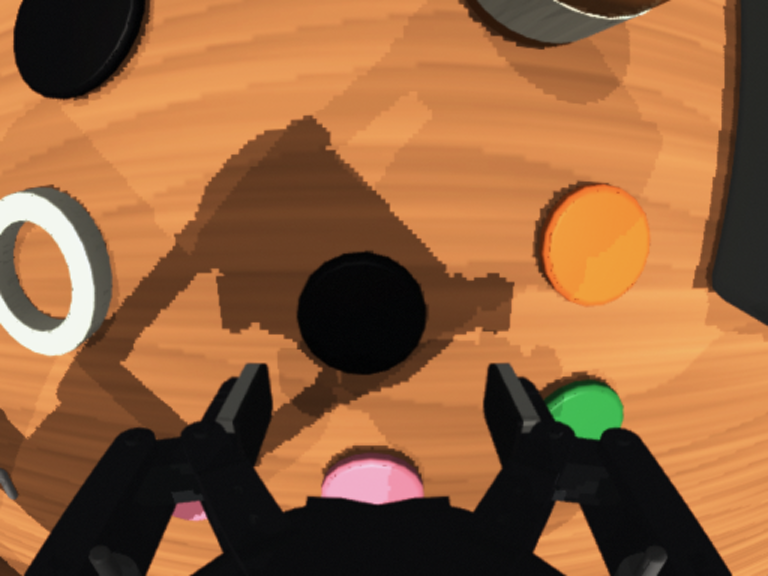

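The closer view shows the cap's outline at x 298–427, y 252–374, so its top face is centred near (362,316).

```bash
python3 - <<'E'
from h import *
m1=np.load("m1.npy",allow_pickle=True).item();m=np.load("m2.npy",allow_pickle=True).item()
f=lambda u:(np.array(u)+.5)/1.5-.5
print(pt(m1,f((381,243)),12,True)); print([pt(m,f(u),14,True).round(1) for u in((362,316),(298,314),(427,314),(362,262),(362,374))])
p=(pt(m,f((362,316)),14,True)); print(p)
d=down(np.pi/2)
ctrl.move_straight([p[0],p[1],60],80)
ctrl.wait(.1)
hit=ctrl.move_straight([p[0],p[1],21],30,threshold=4)
s=ctrl.get_state(); print(hit,s["position"],s["wrist_force"],s["opening"])
im=ctrl.get_image("wrist"); cv2.imwrite("pics/w3.png",cv2.resize(im,(768,576)))
E
```

```text
[ 448.25264875 -366.95036431   12.        ]
[array([ 448.1, -366.7,   14. ]), array([ 448.9, -338.4,   14. ]), array([ 448.9, -395.1,   14. ]), array([ 472.5, -367. ,   14. ]), array([ 419. , -366.3,   14. ])]
[ 448.06318174 -366.67603242   14.        ]
False [ 448.20162294 -366.8018555    21.23733513] [-0.52823535  1.03708806 -0.30783298] 76.07991852801389
```

View pics/w3.png

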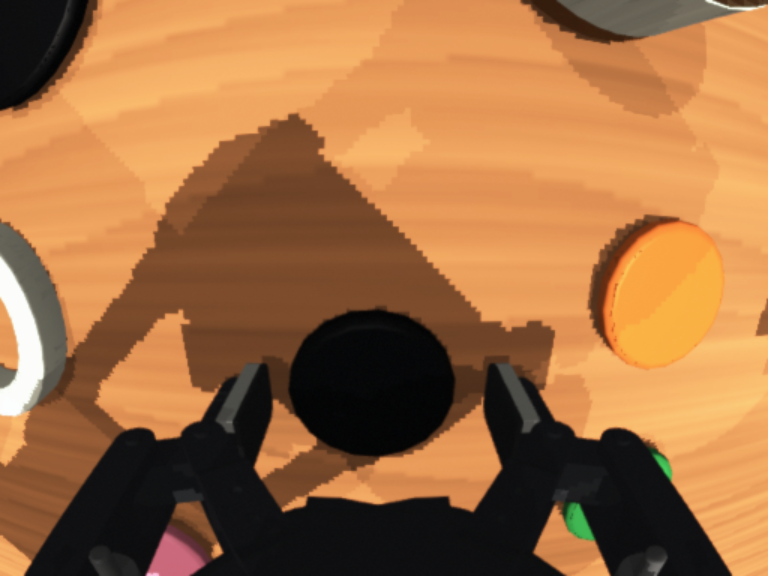

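The cap sits centred between the pads at (373,383). I'm closing on it, lifting, and looking at the burner from nearby.

```bash
python3 - <<'E'
from h import *
ctrl.command_gripper(40)
s=ctrl.get_state(); print(s["position"],s["opening"],s["finger_force"])
p=s["position"]
ctrl.move_straight([p[0],p[1],130],150)
d=down(np.pi/2)
ctrl.move_pose([440,-200,200],d)
ctrl.move_pose([555,174,150],d)
ctrl.move_straight([555,174,110],100)
ctrl.wait(.3)
s=ctrl.get_state(); print(s["position"],s["opening"],s["finger_force"],s["time_s"])
m=ctrl.camera_model("wrist"); im=ctrl.get_image("wrist"); np.save("m4.npy",m,allow_pickle=True)
cv2.imwrite("pics/w4.png",cv2.resize(im,(768,576),interpolation=cv2.INTER_CUBIC))
E
```

```text
[ 448.14121002 -366.72737261   21.88484915] 54.91545124521589 62.07790017127991
[555.36953585 174.08309871 110.64367072] 54.95441285115055 63.395962715148926 8.7667
```

View pics/w4.png

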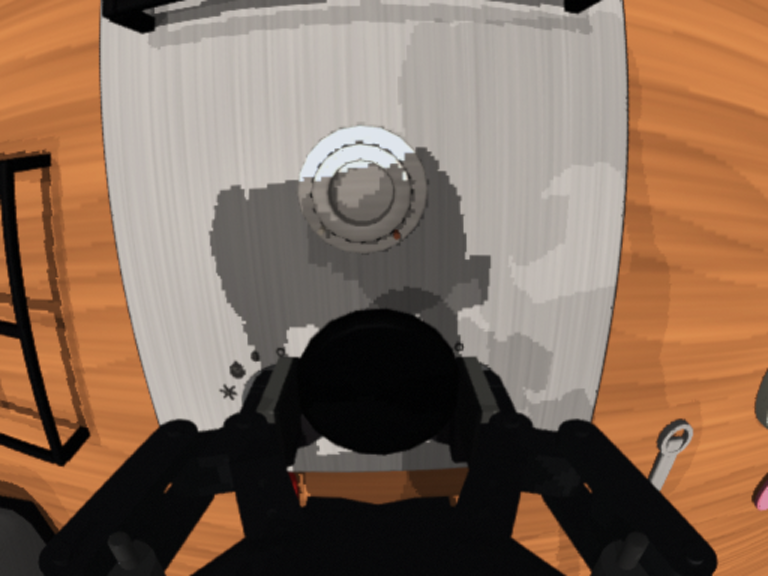

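The held cap spans x 299–458, y 309–454. The burner's crown ring is centred near (361,191) and its throat near (362,194).

```bash
python3 - <<'E'
from h import *
m=np.load("m4.npy",allow_pickle=True).item()
f=lambda u:(np.array(u)+.5)/1.5-.5
P=lambda u,z:pt(m,f(u),z,True).round(1)
print("cap",[P(u,102.7) for u in((380,384),(299,383),(458,383),(380,318),(380,454))])
im=cv2.imread("pics/w4.png")
cv2.imwrite("pics/w4c.png",cv2.resize(im[110:270,280:450],(680,640))[:600])
print("crown",P((361,191),30),P((311,191),30),P((412,191),30),P((361,142),30),P((361,240),30))
print("cup",P((299,189),16),P((427,189),16),P((363,125),16),P((363,252),16))
E
```

```text
cap [array([557.6, 171.8, 102.7]), array([557.6, 199.4, 102.7]), array([557.6, 145.2, 102.7]), array([581.8, 171.8, 102.7]), array([526.6, 171.7, 102.7])]
crown [613.6 180.1  30. ] [613.9 203.   30. ] [613.6 156.9  30. ] [635.9 179.9  30. ] [590.6 180.3  30. ]
cup [613.5 211.   16. ] [613.1 148.5  16. ] [644.1 179.5  16. ] [581.4 179.9  16. ]
```

View pics/w4c.png

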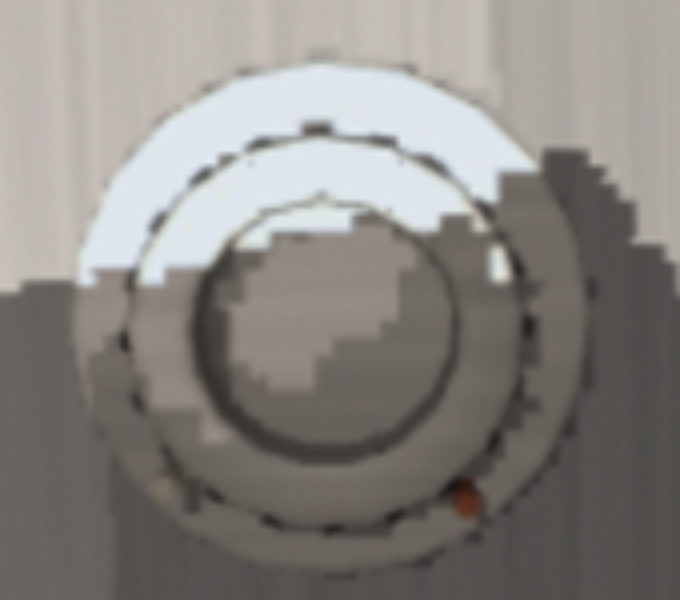

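```bash
python3 - <<'E'
from h import *
T=np.array([612.8,181.8])
ctrl.move_straight([*T,70],120); ctrl.wait(.3)
e=ctrl.get_state()["position"][:2]-T; print(e)
ctrl.move_straight([*(T-e),58],40); ctrl.wait(.2)
s=ctrl.get_state();print(s["position"],s["wrist_force"])
h=ctrl.move_straight([*(T-e),44.5],15,threshold=4)
s=ctrl.get_state();print(h,s["position"],s["wrist_force"],s["ft_torque"],s["time_s"])
im=ctrl.get_image("side");cv2.imwrite("pics/s5.png",cv2.resize(im[180:250,165:275],(770,490),interpolation=cv2.INTER_CUBIC))
E
```

```text
[-0.19771311  0.05032692]
[613.16436911 181.76225809  58.12803159] [ 0.61120318 -0.76367909 -0.53145964]
True [612.81827283 181.72859483  45.92553504] [0.07914011 0.32895883 5.44874156] [ 0.02800436 -0.02481006 -0.01348481] 11.2583
```

The boss dropped in: contact came at the expected seated height (45.9 mm). Now I release, lift, and look at the cap and knob.

```bash
python3 - <<'E'
from h import *
ctrl.command_gripper(74); ctrl.wait(.2)
p=ctrl.get_state()["position"]
ctrl.move_straight([p[0],p[1],110],80)
ctrl.move_straight([480,200,150],200)
ctrl.wait(.3)
m=ctrl.camera_model("wrist"); im=ctrl.get_image("wrist"); np.save("m6.npy",m,allow_pickle=True)
cv2.imwrite("pics/w6.png",cv2.resize(im,(768,576),interpolation=cv2.INTER_CUBIC))
s=ctrl.get_state();print(s["position"],s["time_s"])
E
```

```text
[480.47830161 199.84530812 149.58270846] 13.9917
```

View pics/w6.png

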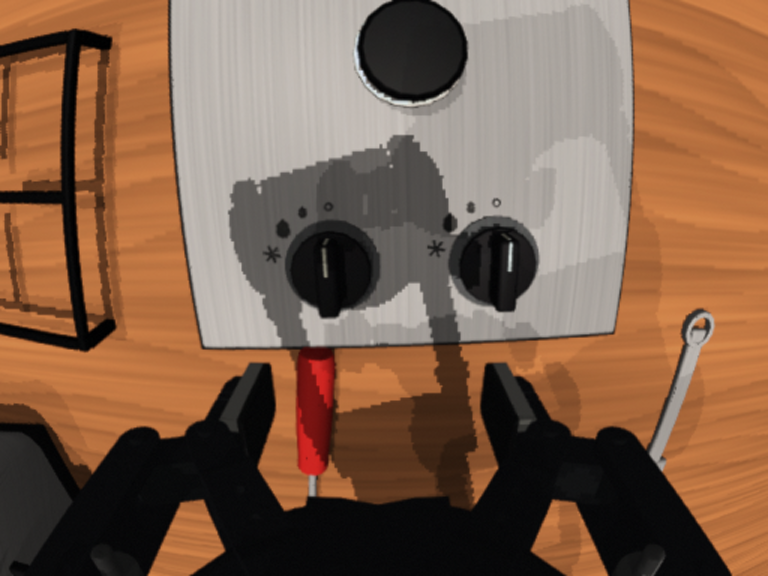

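The cap lies seated and flat at (411,50). The left knob's skirt is centred near (331,265), and the right knob's near (497,262), with both pointers at Off.

```bash
python3 - <<'E'
from h import *
m=np.load("m6.npy",allow_pickle=True).item()
f=lambda u:(np.array(u)+.5)/1.5-.5
P=lambda u,z:(pt(m,f(u),z,True)+[0,1.7,0]).round(1)
print("capTop",P((412,49),38))
for z in (19,23): print("LK",P((291,265),z),P((372,265),z),P((331,222),z),P((331,310),z)," RK",P((497,262),z),P((453,262),z),P((537,262),z))
print("barfront",P((324,228),43),P((330,305),43)); 
print("edge",P((203,349),10),P((615,333),10))
print("marks O",P((328,207),10),P((496,203),10))
im=cv2.imread("pics/w6.png")
cv2.imwrite("pics/w6c.png",cv2.resize(im[190:330,255:395],(600,600),interpolation=cv2.INTER_CUBIC))
E
```

```text
capTop [610.1 182.2  38. ]
LK [489.3 251.4  19. ] [489.1 203.2  19. ] [514.9 226.6  19. ] [460.6 228.4  19. ]  RK [491.2 128.1  19. ] [491.  155.2  19. ] [491.4 102.2  19. ]
LK [490.5 250.6  23. ] [490.3 203.1  23. ] [515.7 226.2  23. ] [462.2 227.9  23. ]  RK [492.3 129.2  23. ] [492.1 155.9  23. ] [492.5 103.7  23. ]
barfront [516.3 227.9  43. ] [473.2 226.1  43. ]
edge [427.1 320.6  10. ] [437.1  29.9  10. ]
marks O [522.4 229.1  10. ] [525.6 128.6  10. ]
```

View pics/w6c.png

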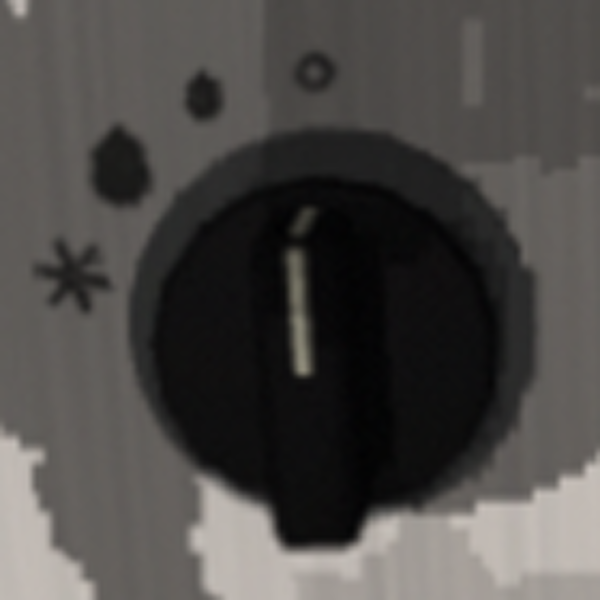

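```bash
python3 - <<'E'
from h import *
T=np.array([486.4,227.2]); a=np.pi/2+.034
ctrl.command_gripper(42)
ctrl.move_pose([*T,100],down(a)); ctrl.wait(.3)
s=ctrl.get_state(); e=s["position"][:2]-T; print(e,s["q"][5],s["wrist_force"])
h=ctrl.move_straight([*(T-e),49],50,threshold=5)
ctrl.wait(.2)
ctrl.command_gripper(4)
s=ctrl.get_state(); print(h,s["position"],s["opening"],s["finger_force"],s["wrist_force"],s["time_s"])
E
```

```text
[ 0.6277191  -0.21443837] 1.8441258446061457 [ 0.22062614  0.17547821 -0.1491675 ]
False [485.83332141 227.53412333  49.30814868] 10.57087224651294 60.925447940826416 [-1.19406853 -0.19961464  3.62727069] 16.7917
```

```bash
python3 - <<'E'
from h import *
T=np.array([486.2,227.4]); a=np.pi/2+.034
h=ctrl.move_straight([*T,42.5],15,threshold=14)
s=ctrl.get_state(); print(h,s["position"],s["opening"],s["wrist_force"])
z=s["position"][2]-.5
for t in np.linspace(0.2,1.36,7):
    ctrl.move_pose([*T,z],down(a+t))
    s=ctrl.get_state(); print(round(t,2),s["position"].round(1),s["opening"],s["finger_force"],s["wrist_force"].round(1),s["ft_torque"].round(2),s["q"][5].round(3),s["time_s"])
ctrl.wait(.5)
s=ctrl.get_state(); print(s["position"],s["wrist_force"],s["ft_torque"],s["ee_rot"],s["time_s"])
m=ctrl.camera_model("wrist"); im=ctrl.get_image("wrist"); np.save("m7.npy",m,allow_pickle=True)
cv2.imwrite("pics/w7.png",cv2.resize(im,(768,576),interpolation=cv2.INTER_CUBIC))
E
```

```text
True [485.82917439 227.57099843  44.97118543] 10.359673600048826 [-2.36866065 -1.94037764  7.58025342]
0.2 [485.9 227.3  45. ] 10.35822311289539 61.401554346084595 [-2.1 -0.5  6.3] [-0.1   0.41  0.03] 1.644 17.4917
0.39 [486.  227.1  45. ] 10.464955823735517 61.35510563850403 [-1.3 -1.6  6.7] [-0.22  0.37  0.01] 1.451 17.7917
0.59 [486.1 226.9  45. ] 10.111429178651337 61.28569006919861 [-1.5 -2.1  6.2] [-0.36  0.33  0.03] 1.258 18.0917
0.78 [486.3 226.7  45.1] 10.651022343395002 61.5575909614563 [-1.7 -3.2  8.3] [-0.41  0.16 -0.  ] 1.064 18.3917
0.97 [486.5 226.6  45.1] 10.625927122856762 61.535199880599976 [-0.8 -3.3  7.7] [-0.57  0.14 -0.1 ] 0.871 18.6917
1.17 [486.6 226.5  45.1] 10.171580074708721 61.56934976577759 [ 0.  -3.8  7.3] [-0.58 -0.   -0.19] 0.678 18.9917
1.36 [486.9 226.5  45.2] 10.53265386062598 61.49818539619446 [-0.2 -3.5  8.6] [-0.74 -0.02 -0.14] 0.485 19.2917
[486.87828953 226.4466687   45.16810219] [-0.58844464 -3.95921962  7.85199822] [-0.75098554 -0.02775332 -0.12101025] [1.10730946e-03 7.66561307e-01 6.42170176e-01 4.64108411e-05] 19.7917
```

View pics/w7.png

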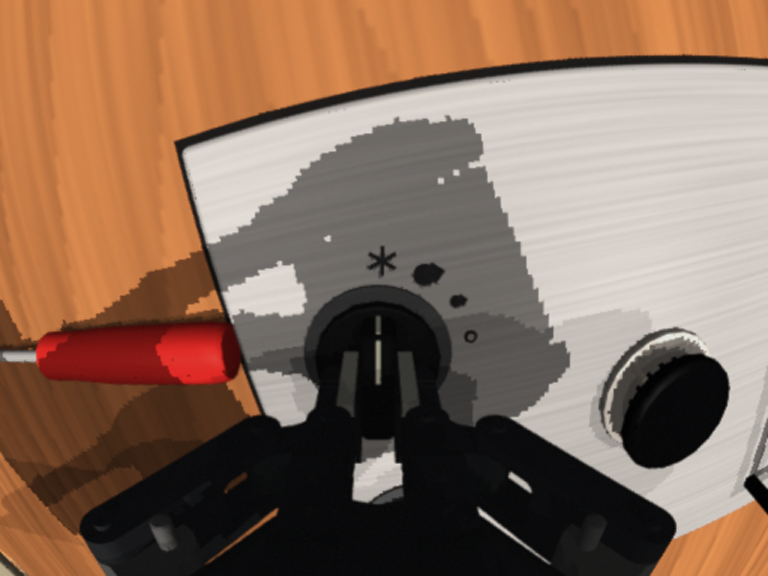

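The pointer is lined up with the spark mark at (381,262). The downward force is about 8 N and the spring's return torque is there, so the knob is pushed in. The cap is still sitting on the burner, and I'm handing in.

```bash
python3 - <<'E'
from bench import ctrl
print(ctrl.close_job())
E
```

```text
the job is handed in; nothing more can be done
None
```

The job is handed in, but no verdict came back: the small cap looks seated and released on the front burner, and the fingers hold the left knob pushed in (about 8 N, roughly 4 mm) and turned to the spark mark, at about 20 s of the allowed 45 s.

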